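# Find the loose clamp bolt and hold its block's cover open

### The job

One of the three bolts on the column clamp rail has worked loose. With the gripper, push down on the heads of all three bolts one after another, beginning at the robot's left and ending at its right, to find the one that gives and sinks; then lift the cover of that bolt's block by its handle bar to at least 45 degrees and finish while still holding it open, so that a colleague can reach the nut inside. Leave the other two covers shut, and the bottle, beaker, screwdriver and jar alone.

Things in the scene. Friction and masses are not known exactly. Their poses are not given: they have to be found in the camera images.
- rail: flat aluminium base rail 180 x 370 x 12 mm fixed to the table, carrying the three blocks in a row along its y axis; origin on the table under it (x -106 to +74 mm, y -185 to +185 mm), y to the robot's left along the row, x away from the robot, z up. The blocks stand about 115 mm apart (each up to 6 mm off): one at y near +0.115 (left), one near 0 (middle), one near -0.115 (right).
- block_a: one of three identical grey clamp blocks fixed on the rail; its place in the row changes. Origin: on the rail top, 12 mm above the table; x away from the robot, y left, z up. Behind: an open-topped housing 80 x 72 mm (x -20 to +60), 60 mm high, shut by the hinged cover. In front: a low foot 50 mm wide, 35 mm high (x -90 to -20), with the bolt standing in a black collar on it, at x -65 mm.
- bolt_a (a joint): how far the bolt of block_a has sunk, m: 0 as found, 0.006 fully sunk. All three look alike at the start (hexagon head 23 mm wide, standing upright). A tight bolt does not move at all. The one loose bolt gives to a downward push of about 2 N, goes down 6 mm to a hard stop and stays down; a tap that builds up to about 6 N tells the two apart.
- bolt_a_top (a point): centre of the top of the bolt head of block_a, 67 mm above the table as found; moves down with the bolt. Nothing higher within 40 mm of its centre; the cover's handle bar runs 50 mm behind it, 45 mm higher
- cover_a (a joint): opening angle of the hinged cover of block_a, rad: 0 shut, grows as its front edge is lifted, end stop at 1.2; it falls shut by itself when let go, from any angle
- cover_a_bar (a point): middle of the cover's handle bar: a round steel bar 10 mm thick, 62 mm long, parallel to the hinge (block's y), on two posts 62 mm apart, clear length between them 52 mm; with the cover shut it lies 113 mm above the table, 33 mm above the cover's top face and 75 mm in front of the hinge line. The cover (aluminium, 82 x 72 x 5 mm, 0.1 to 0.2 kg) turns with it; a round bar can turn between fingertips.
- cover_a_hinge (a point): middle of the hinge line of the cover of block_a, at the top of the block's far side, 74.5 mm above the table; the line runs along the block's y
- block_b: one of three identical grey clamp blocks fixed on the rail; its place in the row changes. Origin: on the rail top, 12 mm above the table; x away from the robot, y left, z up. Behind: an open-topped housing 80 x 72 mm (x -20 to +60), 60 mm high, shut by the hinged cover. In front: a low foot 50 mm wide, 35 mm high (x -90 to -20), with the bolt standing in a black collar on it, at x -65 mm.
- bolt_b (a joint): how far the bolt of block_b has sunk, m: 0 as found, 0.006 fully sunk. All three look alike at the start (hexagon head 23 mm wide, standing upright). A tight bolt does not move at all. The one loose bolt gives to a downward push of about 2 N, goes down 6 mm to a hard stop and stays down; a tap that builds up to about 6 N tells the two apart.
- bolt_b_top (a point): centre of the top of the bolt head of block_b, 67 mm above the table as found; moves down with the bolt. Nothing higher within 40 mm of its centre; the cover's handle bar runs 50 mm behind it, 45 mm higher
- cover_b (a joint): opening angle of the hinged cover of block_b, rad: 0 shut, grows as its front edge is lifted, end stop at 1.2; it falls shut by itself when let go, from any angle
- cover_b_bar (a point): middle of the cover's handle bar: a round steel bar 10 mm thick, 62 mm long, parallel to the hinge (block's y), on two posts 62 mm apart, clear length between them 52 mm; with the cover shut it lies 113 mm above the table, 33 mm above the cover's top face and 75 mm in front of the hinge line. The cover (aluminium, 82 x 72 x 5 mm, 0.1 to 0.2 kg) turns with it; a round bar can turn between fingertips.
- cover_b_hinge (a point): middle of the hinge line of the cover of block_b, at the top of the block's far side, 74.5 mm above the table; the line runs along the block's y
- block_c: one of three identical grey clamp blocks fixed on the rail; its place in the row changes. Origin: on the rail top, 12 mm above the table; x away from the robot, y left, z up. Behind: an open-topped housing 80 x 72 mm (x -20 to +60), 60 mm high, shut by the hinged cover. In front: a low foot 50 mm wide, 35 mm high (x -90 to -20), with the bolt standing in a black collar on it, at x -65 mm.
- bolt_c (a joint): how far the bolt of block_c has sunk, m: 0 as found, 0.006 fully sunk. All three look alike at the start (hexagon head 23 mm wide, standing upright). A tight bolt does not move at all. The one loose bolt gives to a downward push of about 2 N, goes down 6 mm to a hard stop and stays down; a tap that builds up to about 6 N tells the two apart.
- bolt_c_top (a point): centre of the top of the bolt head of block_c, 67 mm above the table as found; moves down with the bolt. Nothing higher within 40 mm of its centre; the cover's handle bar runs 50 mm behind it, 45 mm higher
- cover_c (a joint): opening angle of the hinged cover of block_c, rad: 0 shut, grows as its front edge is lifted, end stop at 1.2; it falls shut by itself when let go, from any angle
- cover_c_bar (a point): middle of the cover's handle bar: a round steel bar 10 mm thick, 62 mm long, parallel to the hinge (block's y), on two posts 62 mm apart, clear length between them 52 mm; with the cover shut it lies 113 mm above the table, 33 mm above the cover's top face and 75 mm in front of the hinge line. The cover (aluminium, 82 x 72 x 5 mm, 0.1 to 0.2 kg) turns with it; a round bar can turn between fingertips.
- cover_c_hinge (a point): middle of the hinge line of the cover of block_c, at the top of the block's far side, 74.5 mm above the table; the line runs along the block's y
- reagent_bottle: bystander: amber bottle, 60 mm across, 130 mm tall, standing right of the rail; origin under its centre
- beaker: bystander: white beaker 64 mm across, 80 mm tall, left of the rail; origin under its centre
- driver: bystander: screwdriver 180 mm long lying on the table to the robot's right; origin under its middle
- sample_jar: bystander: jar 54 mm across, 70 mm tall, to the robot's left; origin under its centre

How it is judged (in metres and radians):
On the way, in this order (a step that is already met when the one before it is completed fails the run):
1. the gripper taps the bolt of the left block (((contact force between the fingers and bolt_a above 1 N and y of block_a in the frame of rail above 0.06 m) or (contact force between the fingers and bolt_b above 1 N and y of block_b in the frame of rail above 0.06 m) or (contact force between the fingers and bolt_c above 1 N and y of block_c in the frame of rail above 0.06 m))), for 0.02 s.
2. the gripper taps the bolt of the middle block (((contact force between the fingers and bolt_a above 1 N and y of block_a in the frame of rail between -0.06 and 0.06 m) or (contact force between the fingers and bolt_b above 1 N and y of block_b in the frame of rail between -0.06 and 0.06 m) or (contact force between the fingers and bolt_c above 1 N and y of block_c in the frame of rail between -0.06 and 0.06 m))), for 0.02 s.
3. the gripper taps the bolt of the right block (((contact force between the fingers and bolt_a above 1 N and y of block_a in the frame of rail below -0.06 m) or (contact force between the fingers and bolt_b above 1 N and y of block_b in the frame of rail below -0.06 m) or (contact force between the fingers and bolt_c above 1 N and y of block_c in the frame of rail below -0.06 m))), for 0.02 s.
4. the cover of the block whose bolt has sunk is being lifted (((value of joint bolt_a above 0.0035 m and value of joint cover_a above 0.35 rad) or (value of joint bolt_b above 0.0035 m and value of joint cover_b above 0.35 rad) or (value of joint bolt_c above 0.0035 m and value of joint cover_c above 0.35 rad))), for 0.1 s.
At the end, for the whole second after the job is handed in: the loose bolt has been pushed down (at least 3.5 mm), the cover of the same block stands open by at least 0.7 rad (40 degrees), still, carried by the gripper's fingers (contact force above 0.2 N), and the other two covers are shut (under 0.1 rad); the robot finishes while holding (((value of joint bolt_a above 0.0035 m and value of joint cover_a above 0.7 rad and contact force between the fingers and cover_a above 0.2 N and velocity of joint cover_a between -0.1 and 0.1 rad/s and value of joint each of cover_b, cover_c below 0.1 rad) or (value of joint bolt_b above 0.0035 m and value of joint cover_b above 0.7 rad and contact force between the fingers and cover_b above 0.2 N and velocity of joint cover_b between -0.1 and 0.1 rad/s and value of joint each of cover_a, cover_c below 0.1 rad) or (value of joint bolt_c above 0.0035 m and value of joint cover_c above 0.7 rad and contact force between the fingers and cover_c above 0.2 N and velocity of joint cover_c between -0.1 and 0.1 rad/s and value of joint each of cover_a, cover_b below 0.1 rad))); the arm keeps its last pose, push and grip.
It fails at once if the cover of a block with a tight bolt is opened (over 0.25 rad) ((value of joint cover_a above 0.25 rad and value of joint bolt_a below 0.002 m) or (value of joint cover_b above 0.25 rad and value of joint bolt_b below 0.002 m) or (value of joint cover_c above 0.25 rad and value of joint bolt_c below 0.002 m)).
It fails at once if a bystander is moved by more than 40 mm (distance of any of reagent_bottle, beaker, driver, sample_jar from where it was at the start of the episode above 0.04 m).
It also fails if it takes over 48 s, if anything falls off the work surface, if the arm or the gripper's body presses on something with over 40 N, if the wrist force passes 120 N, or if a joint passes its speed limit or range.

### The arm

A 6-joint arm with a two-finger parallel gripper is mounted at the origin on the work surface. World frame = base frame: x ahead of the robot, y to its left, z up, the work surface at z = 0. Lengths are in m, angles in degrees, forces in N, time in s.
With the tool pointing down it reaches from about 0.375 to 0.9 m from the base axis. Payload 3.1 kg.
Tool frame: the origin (TCP) lies midway between the tips of the shut fingers; the grasp point (between the pads) lies bot.hold_point_z behind it (bot.hold_point_z is the distance from the TCP to the grasp point, in m); z points along the fingers, y is the direction in which the jaws open and shut (so a half turn about z gives the same grasp; the last joint's range is limited). The gripper opens to 87 mm and grips with 3 to 60 N. Pads are 19 mm wide; open, the fingers measure 117 mm over their backs; the gripper's body (75 mm by 190 mm) begins 51 mm behind the grasp point.
Start: joints at [66.721, 30.224, 82.088, -0, 67.689, -10.227], TCP at [0.141, 0.609, 0.223] pointing down, gripper open.
Joint ranges: [-176.69, 176.69], [-43.24, 126.21], [12.49, 139.97], [-82, 262], [0, 151.66], [-163.58, 163.58]. Speed limits (degrees/s): [159.86, 159.86, 180, 180, 180, 180].

### API

Orientations are given as a 3x3 rotation matrix whose columns are the frame's x, y, z axes.
In Python, from rig import bot, vision, hand_in gives the robot as it stands. The module is installed in compiled form; this text tells all that it offers.
- The arm moves only by the shell command python3 -m handwheel 'ROWS'. ROWS is JSON, a list of rows, each an object of numbers: "hand": the gripper's target within -1 to 1 (fully open at 1, half-way at 0, shut at -1); "dx", "dy", "dz": the shift along the world's x, y, z in cm; "wx", "wy", "wz": the turn, a rotation vector about the world's x, y, z in rad. In form: [{"hand": .., "dx": .., "dy": .., "dz": .., "wx": .., "wy": .., "wz": ..}, ...]. A call has 1 to 10 rows; each row shifts and turns the commanded pose from where the row before left it; what a row does not reach is not made up. A row lasts 1/10 s, in which the tool goes at most 50 mm and 8.59 degrees, less where a joint would pass 70% of its speed; a pose out of reach is approached as far as the arm can. A call with a gripper value outside its range is refused whole. The fingers move at their own pace and stop on an object; the grip force is fixed at half the most. Time passes only in rows, so rows that do not move let the fingers close. It gives the time, the measured TCP pose, the force and the opening at its end, in the units of the state.
- bot.read_state(): the state, without advancing time (a new reading comes with each control period).
- vision.capture(name): name is "scene" or "top" or "wrist"; returns (picture, depth): 400x640x3 uint8, red, green, blue; 400x640 float32, m along the optical axis (not along the pixel's ray), 0 where there is no reading.
- vision.get_calibration(name): a dict with "fx", "fy", "cx", "cy" (pixels), "k1" (the pictures are not rectified: a ray, as slopes to the right and down, at radius r is drawn at 1 + k1 r^2 times it, then the intrinsics apply), "rvec" (rotation vector, rad) and "tvec" (3), from world to camera coordinates, as OpenCV has them. Camera axes: x right, y down, z forward; pixel columns grow to the right and rows downward; lengths in m; the calibration is good to about 2 mm. A picture is of the moment at which its call begins: read the wrist's pose just before it. get_calibration takes no time and is no camera call; for the wrist camera it gives the pose at the moment of the call.
- hand_in(): hands the job in, once; it reports no verdict.
The state is a dict: "time_s": time; "joint_positions": joint angles; "qvel": joint speeds; "tau": joint torques, N m; "position": TCP position; "tcp_rot": TCP orientation; "force": force on the tool from outside, world axes, zero at the start; "moment": the same for the moment, N m; "opening": opening from 0.0 (shut) to 1.0 (fully open).
Only numpy, scipy, OpenCV 4.12 (cv2) and the standard library are available. Lean on these libraries where they do the work, as an engineer would, in place of code of your own. Each camera call takes 0.05 s, during which the arm holds its last target.

## Working session

There is one attempt and no reset: what is moved stays moved. The work goes in short steps, Python scripts to look and compute and a shell command to move; the robot and the scene stay as the last step left them, time stands still between calls to the robot, and variables do not carry over. Pictures are saved under pics/ and viewed, and the job is handed in when it is done.

```bash
mkdir -p pics; python3 - <<'E'
from rig import bot,vision
import cv2,numpy as np
s=bot.read_state(); print(s, bot.hold_point_z)
for n in ["scene","top"]:
    p,d=vision.capture(n); cv2.imwrite(f"pics/{n}0.png",p[:,:,::-1]); np.savez(f"{n}0.npz",p=p,d=d)
    print(n,vision.get_calibration(n))
E
```

```text
{'time_s': 0.0, 'joint_positions': array([ 6.67190838e+01,  3.02788987e+01,  8.21561770e+01,  9.66385596e-04,
        6.76892660e+01, -1.02268782e+01]), 'qvel': array([-0.01376771, -0.06265626,  0.0262289 ,  0.01016054,  0.02322344,
        0.03649884]), 'tau': array([ 1.04007500e-03, -4.40048504e+01, -1.76588416e+01,  6.33240142e-02,
        5.81604440e-02, -1.65644879e-04]), 'position': array([0.14083738, 0.60817517, 0.22157352]), 'tcp_rot': array([[-9.74155846e-01,  2.25875245e-01, -8.72070193e-04],
       [ 2.25876573e-01,  9.74153902e-01, -1.98730257e-03],
       [ 4.00648127e-04, -2.13292264e-03, -9.99997645e-01]]), 'force': array([ 0.75856889, -0.09429336,  0.5942425 ]), 'moment': array([0.01238784, 0.03145225, 0.00012176]), 'opening': 0.998110744151923} 0.0187
scene {'fx': 453.7924265026526, 'fy': 453.7924265026526, 'cx': 321.18954700660623, 'cy': 191.5626974440891, 'k1': -0.01811801176463388, 'rvec': array([ 0.98553137,  2.45615513, -1.07264349]), 'tvec': array([ 0.4104704 , -0.18481162,  1.49493769])}
top {'fx': 382.2222081708626, 'fy': 382.2222081708626, 'cx': 317.3462261195335, 'cy': 201.28978410909497, 'k1': -0.003905816744902275, 'rvec': array([ 2.12200456, -2.10537331,  0.14981112]), 'tvec': array([0.01436296, 0.5499924 , 0.9586227 ])}
```

View pics/scene0.png

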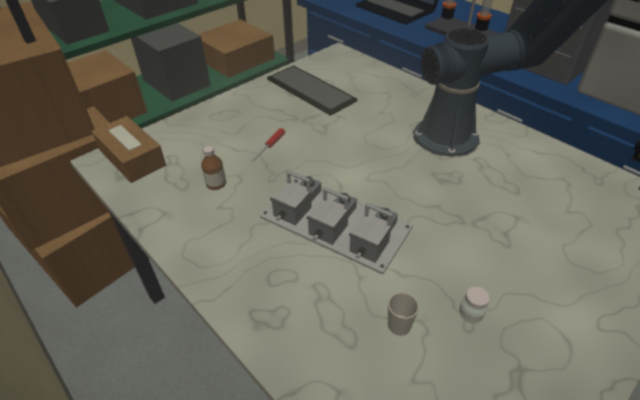

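View pics/top0.png

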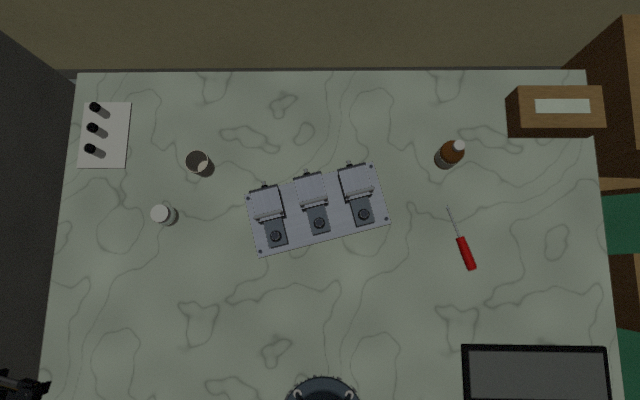

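The top view shows the rail near (318,210), turned slightly. The bolts are at about (276,237), (319,223) and (363,214), the beaker at (199,163), the jar at (163,214), the bottle at (450,153) and the screwdriver at (460,240). Next I'll enlarge the rail area and cast rays.

```bash
cat > h.py <<'E'
import numpy as np,cv2
from rig import bot,vision
def ray(c,u,v):
    D=np.array([0.,0,0,0,0]);K=np.array([[c['fx'],0,c['cx']],[0,c['fy'],c['cy']],[0,0,1]])
    D[0]=c['k1']
    xy=cv2.undistortPoints(np.array([[[u,v]]],float),K,D)[0,0]
    R=cv2.Rodrigues(c['rvec'])[0]
    return -R.T@c['tvec'], R.T@np.array([xy[0],xy[1],1])
def onplane(c,u,v,z):
    o,d=ray(c,u,v); return o+d*(z-o[2])/d[2]
def proj(c,P):
    D=np.array([c['k1'],0,0,0,0.]);K=np.array([[c['fx'],0,c['cx']],[0,c['fy'],c['cy']],[0,0,1]])
    return cv2.projectPoints(np.array(P,float).reshape(-1,1,3),c['rvec'],c['tvec'],K,D)[0][:,0]
E
python3 - <<'E'
from h import *
p=np.load('top0.npz')['p'];c=vision.get_calibration('top')
q=cv2.resize(p[150:265,235:400],None,fx=4.8,fy=4.8,interpolation=cv2.INTER_CUBIC)
cv2.imwrite('pics/topz.png',np.clip(q[:,:,::-1].astype(float)*1.3,0,255))
for u,v in [(276,237),(319.5,223),(363.5,214)]: print(onplane(c,u,v,0.067))
for u,v in [(260,251.5),(386,219),(371,166),(248.5,198)]: print(onplane(c,u,v,0.012))
E
```

```text
[0.45346967 0.12270843 0.067     ]
[0.49018601 0.01191213 0.067     ]
[ 0.51413118 -0.10060817  0.067     ]
[0.41873152 0.17256071 0.012     ]
[ 0.5088152 -0.1656544  0.012    ]
[ 0.65624192 -0.12741102  0.012     ]
[0.56467185 0.20986186 0.012     ][ WARN:0@0.941] global loadsave.cpp:1063 imwrite_ Unsupported depth image for selected encoder is fallbacked to CV_8U.
```

View pics/topz.png

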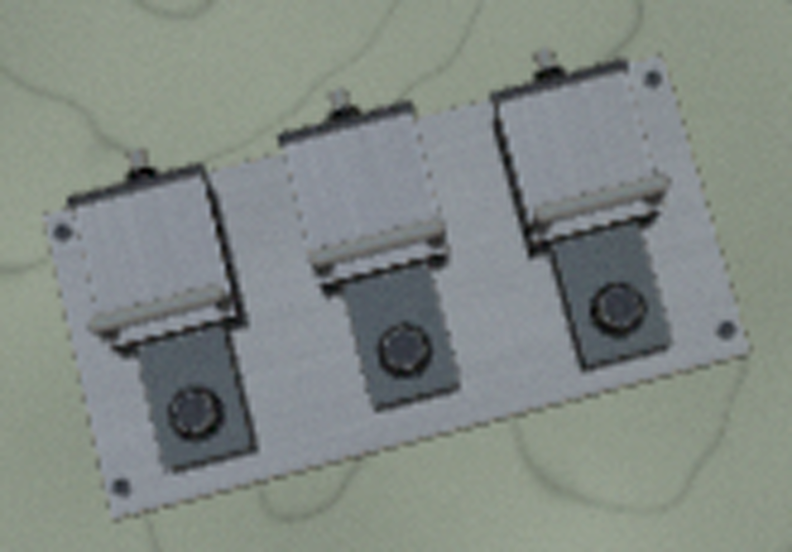

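```bash
python3 - <<'E'
from h import *
c=vision.get_calibration('top')
f=lambda x,y:(x/4.8+235-.4,y/4.8+150-.4)
for n,b,e1,e2 in [('L',(195,411),(92,327),(226,297)),('M',(404,348),(315,263),(440,233)),('R',(617,306),(530,218),(665,185))]:
    B=onplane(c,*f(*b),0.067);P=onplane(c,*f(*e1),.113);Q=onplane(c,*f(*e2),.113)
    d=P-Q; m=(P+Q)/2
    print(n,B.round(4),'bar',m.round(4),'yaw',np.degrees(np.arctan2(-d[0],d[1])),'len',np.linalg.norm(d),'bolt->bar',(m-B)[:2], np.linalg.norm((m-B)[:2]),np.degrees(np.arctan2((m-B)[1],(m-B)[0])))
# refine bolts: dark blob centroid
p=np.load('top0.npz')['p'];g=cv2.cvtColor(p,cv2.COLOR_RGB2GRAY)
for u,v in [(275.2,235.2),(318.8,222.1),(363.1,213.4)]:
    w=g[int(v)-9:int(v)+11,int(u)-9:int(u)+11].astype(float)
    wt=np.clip(70-w,0,None); ys,xs=np.mgrid[int(v)-9:int(v)+11,int(u)-9:int(u)+11]
    print((xs*wt).sum()/wt.sum(),(ys*wt).sum()/wt.sum(),w.min())
E
```

```text
L [0.458  0.1248 0.067 ] bar [0.5046 0.1382 0.113 ] yaw 13.097295993832564 len 0.07035136733113101 bolt->bar [0.04661168 0.01337805] 0.04849351434258695 16.014050503057412
M [0.4925 0.0138 0.067 ] bar [0.5385 0.0265 0.113 ] yaw 13.990626772382448 len 0.06603150981265285 bolt->bar [0.04597352 0.01270168] 0.0476958806456655 15.444548950513115
R [ 0.5158 -0.0997  0.067 ] bar [ 0.5633 -0.0863  0.113 ] yaw 14.233100188939432 len 0.07150641171292096 bolt->bar [0.04747999 0.01336077] 0.049324025779861724 15.716485600650435
276.6893656716418 235.99113805970148 11.0
319.3018867924528 223.4982151963284 13.0
362.87465181058496 215.02321262766947 11.0
```

```bash
python3 -m handwheel '[{"hand":-1,"dx":2,"dy":-4,"wz":-0.145},{"hand":-1,"dx":2,"dy":-4,"wz":-0.145},{"hand":-1,"dx":3,"dy":-4,"wz":-0.145},{"hand":-1,"dx":3,"dy":-4,"wz":-0.145},{"hand":-1,"dx":3,"dy":-4,"wz":-0.145},{"hand":-1,"dx":3,"dy":-4,"wz":-0.145},{"hand":-1,"dx":3,"dy":-4,"wz":-0.145},{"hand":-1,"dx":3,"dy":-4,"wz":-0.07},{"hand":-1,"dx":3,"dy":-4},{"hand":-1,"dx":2,"dy":-4}]'
```

```text
invalid input
```

```bash
python3 -m handwheel '[{"hand":-1,"dx":2,"dy":-4,"dz":0,"wx":0,"wy":0,"wz":-0.145},{"hand":-1,"dx":2,"dy":-4,"dz":0,"wx":0,"wy":0,"wz":-0.145},{"hand":-1,"dx":3,"dy":-4,"dz":0,"wx":0,"wy":0,"wz":-0.145},{"hand":-1,"dx":3,"dy":-4,"dz":0,"wx":0,"wy":0,"wz":-0.145},{"hand":-1,"dx":3,"dy":-4,"dz":0,"wx":0,"wy":0,"wz":-0.145},{"hand":-1,"dx":3,"dy":-4,"dz":0,"wx":0,"wy":0,"wz":-0.145},{"hand":-1,"dx":3,"dy":-4,"dz":0,"wx":0,"wy":0,"wz":-0.145},{"hand":-1,"dx":3,"dy":-4,"dz":0,"wx":0,"wy":0,"wz":-0.07},{"hand":-1,"dx":3,"dy":-4,"dz":0,"wx":0,"wy":0,"wz":0},{"hand":-1,"dx":2,"dy":-4,"dz":0,"wx":0,"wy":0,"wz":0}]'
```

```text
time_s: 1.1
position: [0.4131, 0.207, 0.2226]
tcp_rot: [[-0.254, 0.967, 0.002], [0.967, 0.254, 0.0], [-0.0, 0.002, -1.0]]
force: [0.7, -0.2, 0.7]
opening: 0.171
```

```bash
python3 -m handwheel '[{"hand":-1,"dx":2.2,"dy":-4.1,"dz":0,"wx":0,"wy":0,"wz":0},{"hand":-1,"dx":2.2,"dy":-4.1,"dz":-2,"wx":0,"wy":0,"wz":0},{"hand":-1,"dx":0,"dy":0,"dz":-4,"wx":0,"wy":0,"wz":0},{"hand":-1,"dx":0,"dy":0,"dz":-4,"wx":0,"wy":0,"wz":0},{"hand":-1,"dx":0,"dy":0,"dz":-2.2,"wx":0,"wy":0,"wz":0},{"hand":-1,"dx":0,"dy":0,"dz":0,"wx":0,"wy":0,"wz":0},{"hand":-1,"dx":0,"dy":0,"dz":0,"wx":0,"wy":0,"wz":0}]'
python3 - <<'E'
from h import *
for n in ["top","wrist"]:
    p,d=vision.capture(n); cv2.imwrite(f"pics/{n}1.png",p[:,:,::-1])
E
```

```text
time_s: 1.8
position: [0.4548, 0.1274, 0.1008]
tcp_rot: [[-0.255, 0.967, -0.001], [0.967, 0.255, -0.0], [0.0, -0.001, -1.0]]
force: [0.6, -0.4, 0.5]
opening: 0.006
```

View pics/wrist1.png

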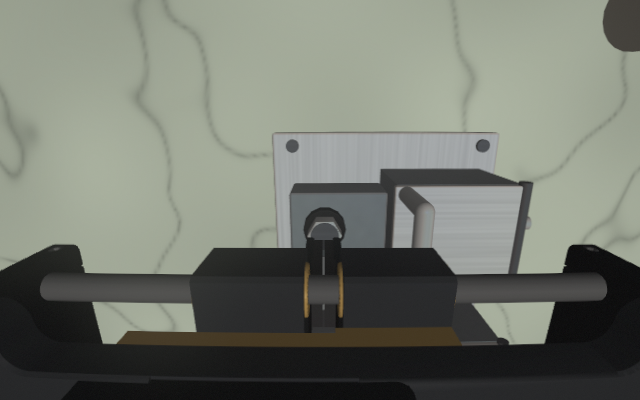

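The wrist view shows the shut fingertips at (323,260), lined up with the left bolt's head at (325,228). Lowering in small steps.

```bash
python3 -m handwheel '[{"hand":-1,"dx":0.3,"dy":-0.2,"dz":-2,"wx":0,"wy":0,"wz":0},{"hand":-1,"dx":0,"dy":0,"dz":-0.8,"wx":0,"wy":0,"wz":0},{"hand":-1,"dx":0,"dy":0,"dz":-0.2,"wx":0,"wy":0,"wz":0},{"hand":-1,"dx":0,"dy":0,"dz":0,"wx":0,"wy":0,"wz":0}]'
python3 -m handwheel '[{"hand":-1,"dx":0,"dy":0,"dz":-0.2,"wx":0,"wy":0,"wz":0},{"hand":-1,"dx":0,"dy":0,"dz":-0.1,"wx":0,"wy":0,"wz":0}]'
python3 -m handwheel '[{"hand":-1,"dx":0,"dy":0,"dz":-0.1,"wx":0,"wy":0,"wz":0},{"hand":-1,"dx":0,"dy":0,"dz":0,"wx":0,"wy":0,"wz":0}]'
```

```text
time_s: 2.3
position: [0.4579, 0.1255, 0.0712]
tcp_rot: [[-0.255, 0.967, 0.0], [0.967, 0.255, 0.0], [-0.0, 0.0, -1.0]]
force: [-0.3, 0.2, 0.2]
opening: 0.007
time_s: 2.5
position: [0.4581, 0.1254, 0.0682]
tcp_rot: [[-0.255, 0.967, 0.001], [0.967, 0.255, 0.0], [-0.0, 0.001, -1.0]]
force: [0.7, -0.5, -0.2]
opening: 0.003
time_s: 2.7
position: [0.458, 0.1254, 0.0674]
tcp_rot: [[-0.255, 0.967, 0.001], [0.967, 0.255, 0.0], [-0.0, 0.001, -1.0]]
force: [-0.4, 0.4, 5.1]
opening: 0.008
```

```bash
python3 -m handwheel '[{"hand":-1,"dx":0,"dy":0,"dz":-0.05,"wx":0,"wy":0,"wz":0},{"hand":-1,"dx":0,"dy":0,"dz":0,"wx":0,"wy":0,"wz":0}]'
python3 -m handwheel '[{"hand":-1,"dx":0,"dy":0,"dz":-0.05,"wx":0,"wy":0,"wz":0},{"hand":-1,"dx":0,"dy":0,"dz":0,"wx":0,"wy":0,"wz":0}]'
```

```text
time_s: 2.9
position: [0.458, 0.1254, 0.0674]
tcp_rot: [[-0.255, 0.967, 0.001], [0.967, 0.255, 0.0], [-0.0, 0.001, -1.0]]
force: [-1.9, -0.3, 8.9]
opening: 0.002
time_s: 3.1
position: [0.458, 0.1254, 0.0673]
tcp_rot: [[-0.255, 0.967, 0.001], [0.967, 0.255, 0.0], [-0.0, 0.001, -1.0]]
force: [-2.4, -0.6, 13.6]
opening: 0.007
```

The left bolt is tight: 13.6 N with no sinking. Next is the middle one.

```bash
python3 -m handwheel '[{"hand":-1,"dx":0,"dy":0,"dz":2.5,"wx":0,"wy":0,"wz":0},{"hand":-1,"dx":1.15,"dy":-3.7,"dz":0.5,"wx":0,"wy":0,"wz":0},{"hand":-1,"dx":1.15,"dy":-3.7,"dz":0,"wx":0,"wy":0,"wz":0},{"hand":-1,"dx":1.15,"dy":-3.7,"dz":0,"wx":0,"wy":0,"wz":0},{"hand":-1,"dx":0,"dy":0,"dz":-1.5,"wx":0,"wy":0,"wz":0},{"hand":-1,"dx":0,"dy":0,"dz":-0.6,"wx":0,"wy":0,"wz":0},{"hand":-1,"dx":0,"dy":0,"dz":0,"wx":0,"wy":0,"wz":0},{"hand":-1,"dx":0,"dy":0,"dz":0,"wx":0,"wy":0,"wz":0}]'
python3 - <<'E'
from h import *
for n in ["wrist"]:
    p,d=vision.capture(n); cv2.imwrite(f"pics/{n}2.png",p[:,:,::-1])
E
```

```text
time_s: 3.9
position: [0.4917, 0.0151, 0.0747]
tcp_rot: [[-0.256, 0.967, -0.001], [0.967, 0.256, 0.0], [0.001, -0.001, -1.0]]
force: [-0.4, 0.5, -0.0]
opening: 0.003
```

View pics/wrist2.png

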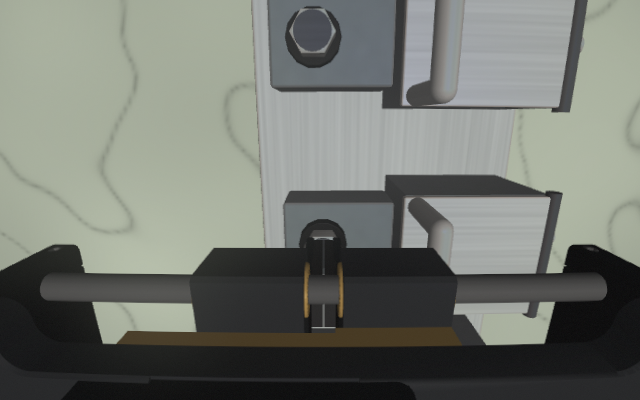

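The wrist view shows the fingers over the middle bolt, whose head is at (322,235). The left bolt is at (313,33).

```bash
python3 -m handwheel '[{"hand":-1,"dx":0.1,"dy":-0.1,"dz":-0.4,"wx":0,"wy":0,"wz":0},{"hand":-1,"dx":0,"dy":0,"dz":-0.2,"wx":0,"wy":0,"wz":0},{"hand":-1,"dx":0,"dy":0,"dz":-0.1,"wx":0,"wy":0,"wz":0},{"hand":-1,"dx":0,"dy":0,"dz":0,"wx":0,"wy":0,"wz":0}]'
python3 -m handwheel '[{"hand":-1,"dx":0,"dy":0,"dz":-0.1,"wx":0,"wy":0,"wz":0},{"hand":-1,"dx":0,"dy":0,"dz":0,"wx":0,"wy":0,"wz":0}]'
python3 -m handwheel '[{"hand":-1,"dx":0,"dy":0,"dz":-0.05,"wx":0,"wy":0,"wz":0},{"hand":-1,"dx":0,"dy":0,"dz":-0.05,"wx":0,"wy":0,"wz":0},{"hand":-1,"dx":0,"dy":0,"dz":0,"wx":0,"wy":0,"wz":0}]'
```

```text
time_s: 4.35
position: [0.4932, 0.0135, 0.0677]
tcp_rot: [[-0.255, 0.967, -0.0], [0.967, 0.255, 0.0], [0.0, -0.0, -1.0]]
force: [-0.5, -0.2, 0.5]
opening: 0.004
time_s: 4.55
position: [0.4934, 0.0135, 0.0674]
tcp_rot: [[-0.255, 0.967, 0.0], [0.967, 0.255, 0.0], [-0.0, 0.0, -1.0]]
force: [-0.5, 0.4, 4.6]
opening: 0.003
time_s: 4.85
position: [0.4934, 0.0135, 0.0674]
tcp_rot: [[-0.255, 0.967, 0.001], [0.967, 0.255, -0.0], [-0.0, 0.001, -1.0]]
force: [-2.6, 1.1, 12.5]
opening: 0.004
```

The middle bolt is tight too, at 12.5 N. Now the right one.

```bash
python3 -m handwheel '[{"hand":-1,"dx":0,"dy":0,"dz":2.5,"wx":0,"wy":0,"wz":0},{"hand":-1,"dx":0.8,"dy":-3.8,"dz":0.5,"wx":0,"wy":0,"wz":0},{"hand":-1,"dx":0.75,"dy":-3.8,"dz":0,"wx":0,"wy":0,"wz":0},{"hand":-1,"dx":0.75,"dy":-3.7,"dz":0,"wx":0,"wy":0,"wz":0},{"hand":-1,"dx":0,"dy":0,"dz":-1.5,"wx":0,"wy":0,"wz":0},{"hand":-1,"dx":0,"dy":0,"dz":-0.6,"wx":0,"wy":0,"wz":0},{"hand":-1,"dx":0,"dy":0,"dz":0,"wx":0,"wy":0,"wz":0},{"hand":-1,"dx":0,"dy":0,"dz":0,"wx":0,"wy":0,"wz":0}]'
python3 - <<'E'
from h import *
for n in ["wrist"]:
    p,d=vision.capture(n); cv2.imwrite(f"pics/{n}3.png",p[:,:,::-1])
E
```

```text
time_s: 5.65
position: [0.5158, -0.0987, 0.0747]
tcp_rot: [[-0.256, 0.967, -0.001], [0.967, 0.256, 0.001], [0.001, -0.001, -1.0]]
force: [0.4, 1.1, -0.2]
opening: 0.007
```

View pics/wrist3.png

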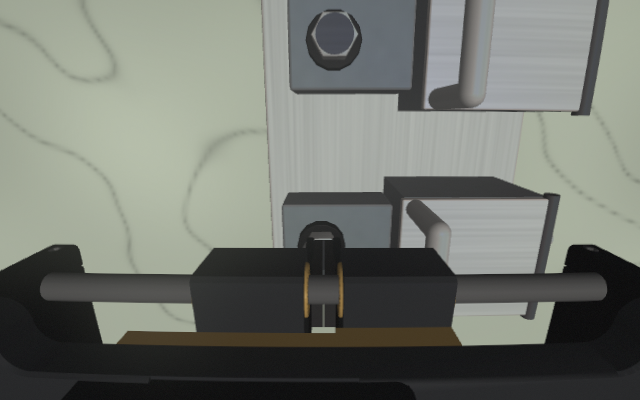

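The view shows the fingers over the right bolt at (321,237). The middle bolt is at (334,38).

```bash
python3 -m handwheel '[{"hand":-1,"dx":0,"dy":-0.1,"dz":-0.4,"wx":0,"wy":0,"wz":0},{"hand":-1,"dx":0,"dy":0,"dz":-0.2,"wx":0,"wy":0,"wz":0},{"hand":-1,"dx":0,"dy":0,"dz":-0.1,"wx":0,"wy":0,"wz":0},{"hand":-1,"dx":0,"dy":0,"dz":0,"wx":0,"wy":0,"wz":0}]'
python3 -m handwheel '[{"hand":-1,"dx":0,"dy":0,"dz":-0.1,"wx":0,"wy":0,"wz":0},{"hand":-1,"dx":0,"dy":0,"dz":0,"wx":0,"wy":0,"wz":0}]'
python3 -m handwheel '[{"hand":-1,"dx":0,"dy":0,"dz":-0.05,"wx":0,"wy":0,"wz":0},{"hand":-1,"dx":0,"dy":0,"dz":-0.05,"wx":0,"wy":0,"wz":0},{"hand":-1,"dx":0,"dy":0,"dz":0,"wx":0,"wy":0,"wz":0}]'
```

```text
time_s: 6.1
position: [0.5162, -0.1004, 0.0677]
tcp_rot: [[-0.255, 0.967, -0.0], [0.967, 0.255, 0.0], [0.0, -0.0, -1.0]]
force: [0.4, -0.6, 0.5]
opening: 0.008
time_s: 6.3
position: [0.5164, -0.1006, 0.0668]
tcp_rot: [[-0.255, 0.967, 0.0], [0.967, 0.255, -0.0], [-0.0, 0.0, -1.0]]
force: [0.1, 0.2, 0.1]
opening: 0.008
time_s: 6.6
position: [0.5164, -0.1006, 0.0659]
tcp_rot: [[-0.255, 0.967, 0.0], [0.967, 0.255, 0.0], [-0.0, 0.0, -1.0]]
force: [-0.6, 0.5, 2.1]
opening: 0.008
```

It gives at about 2 N. I'll push it on to the hard stop.

```bash
python3 -m handwheel '[{"hand":-1,"dx":0,"dy":0,"dz":-0.15,"wx":0,"wy":0,"wz":0},{"hand":-1,"dx":0,"dy":0,"dz":-0.15,"wx":0,"wy":0,"wz":0},{"hand":-1,"dx":0,"dy":0,"dz":-0.1,"wx":0,"wy":0,"wz":0},{"hand":-1,"dx":0,"dy":0,"dz":0,"wx":0,"wy":0,"wz":0}]'
python3 -m handwheel '[{"hand":-1,"dx":0,"dy":0,"dz":-0.1,"wx":0,"wy":0,"wz":0},{"hand":-1,"dx":0,"dy":0,"dz":-0.05,"wx":0,"wy":0,"wz":0},{"hand":-1,"dx":0,"dy":0,"dz":0,"wx":0,"wy":0,"wz":0}]'
python3 -m handwheel '[{"hand":-1,"dx":0,"dy":0,"dz":-0.1,"wx":0,"wy":0,"wz":0},{"hand":-1,"dx":0,"dy":0,"dz":0,"wx":0,"wy":0,"wz":0}]'
```

```text
time_s: 7.0
position: [0.5163, -0.1007, 0.0616]
tcp_rot: [[-0.255, 0.967, -0.0], [0.967, 0.255, -0.0], [0.0, -0.0, -1.0]]
force: [-0.2, -0.0, 0.1]
opening: 0.006
time_s: 7.3
position: [0.5163, -0.1007, 0.0613]
tcp_rot: [[-0.255, 0.967, 0.0], [0.967, 0.255, -0.0], [-0.0, 0.0, -1.0]]
force: [-1.3, 1.8, 10.1]
opening: 0.004
time_s: 7.5
position: [0.5163, -0.1007, 0.0612]
tcp_rot: [[-0.255, 0.967, 0.001], [0.967, 0.255, -0.0], [-0.001, 0.0, -1.0]]
force: [-3.0, 0.7, 15.8]
opening: 0.006
```

The right bolt is down 6 mm on its stop, at 15.8 N. Next I rise, open the gripper, move over the right bar and look.

```bash
python3 -m handwheel '[{"hand":-1,"dx":0,"dy":0,"dz":4,"wx":0,"wy":0,"wz":0},{"hand":-1,"dx":0,"dy":0,"dz":4,"wx":0,"wy":0,"wz":0},{"hand":0.3,"dx":2.4,"dy":0.65,"dz":3,"wx":0,"wy":0,"wz":0},{"hand":0.3,"dx":2.4,"dy":0.65,"dz":0,"wx":0,"wy":0,"wz":0},{"hand":0.3,"dx":0,"dy":0,"dz":0,"wx":0,"wy":0,"wz":0},{"hand":0.3,"dx":0,"dy":0,"dz":0,"wx":0,"wy":0,"wz":0},{"hand":0.3,"dx":0,"dy":0,"dz":0,"wx":0,"wy":0,"wz":0}]'
python3 - <<'E'
from h import *
print(bot.read_state()['position'])
for n in ["wrist"]:
    c=vision.get_calibration(n);p,d=vision.capture(n); cv2.imwrite(f"pics/{n}4.png",p[:,:,::-1])
    print(proj(c,[[.564,-.087,.113],[.5163,-.1006,.061]]))
    np.savez('w4.npz',p=p,d=d,**c)
E
```

```text
time_s: 8.2
position: [0.5625, -0.0874, 0.1682]
tcp_rot: [[-0.255, 0.967, -0.004], [0.967, 0.255, 0.001], [0.002, -0.003, -1.0]]
force: [-0.7, -0.3, 0.2]
opening: 0.372
[ 0.56250955 -0.08735688  0.16816924]
[[325.07726029 222.97827461]
 [269.16908258 204.76381982]]
```

View pics/wrist4.png

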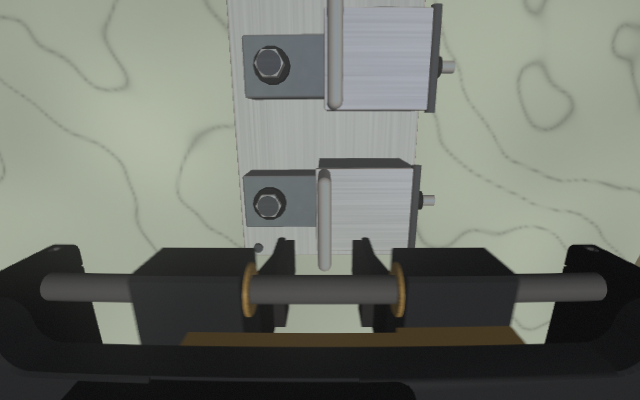

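The bar runs from (324,172) to (325,268), with its middle where I predicted and midway between the fingers. Descending and gripping.

```bash
python3 -m handwheel '[{"hand":0.3,"dx":0.1,"dy":0,"dz":-3,"wx":0,"wy":0,"wz":0},{"hand":0.3,"dx":0,"dy":0,"dz":-2.4,"wx":0,"wy":0,"wz":0},{"hand":0.3,"dx":0,"dy":0,"dz":-1.5,"wx":0,"wy":0,"wz":0},{"hand":0.3,"dx":0,"dy":0,"dz":-0.4,"wx":0,"wy":0,"wz":0},{"hand":0.3,"dx":0,"dy":0,"dz":0,"wx":0,"wy":0,"wz":0}]'
python3 -m handwheel '[{"hand":-1,"dx":0,"dy":0,"dz":0,"wx":0,"wy":0,"wz":0},{"hand":-1,"dx":0,"dy":0,"dz":0,"wx":0,"wy":0,"wz":0},{"hand":-1,"dx":0,"dy":0,"dz":0,"wx":0,"wy":0,"wz":0},{"hand":-1,"dx":0,"dy":0,"dz":0,"wx":0,"wy":0,"wz":0},{"hand":-1,"dx":0,"dy":0,"dz":0,"wx":0,"wy":0,"wz":0},{"hand":-1,"dx":0,"dy":0,"dz":0,"wx":0,"wy":0,"wz":0},{"hand":-1,"dx":0,"dy":0,"dz":0,"wx":0,"wy":0,"wz":0}]'
```

```text
time_s: 8.75
position: [0.5642, -0.0876, 0.0954]
tcp_rot: [[-0.255, 0.967, -0.003], [0.967, 0.255, 0.001], [0.001, -0.002, -1.0]]
force: [0.6, -0.3, -0.1]
opening: 0.645
time_s: 9.45
position: [0.5632, -0.0881, 0.0963]
tcp_rot: [[-0.257, 0.966, -0.005], [0.966, 0.257, -0.001], [0.0, -0.005, -1.0]]
force: [-2.3, -2.9, 5.0]
opening: 0.106
```

The gripper holds the bar: opening 0.106, about 9 mm. Lifting along the arc about the hinge, first to 0.5 rad.

```bash
python3 -m handwheel '[{"hand":-1,"dx":0.2,"dy":0.05,"dz":0.37,"wx":0,"wy":0,"wz":0},{"hand":-1,"dx":0.21,"dy":0.06,"dz":0.36,"wx":0,"wy":0,"wz":0},{"hand":-1,"dx":0,"dy":0,"dz":0,"wx":0,"wy":0,"wz":0}]'
python3 -m handwheel '[{"hand":-1,"dx":0.23,"dy":0.06,"dz":0.34,"wx":0,"wy":0,"wz":0},{"hand":-1,"dx":0.24,"dy":0.06,"dz":0.34,"wx":0,"wy":0,"wz":0},{"hand":-1,"dx":0.27,"dy":0.07,"dz":0.32,"wx":0,"wy":0,"wz":0},{"hand":-1,"dx":0.27,"dy":0.07,"dz":0.31,"wx":0,"wy":0,"wz":0},{"hand":-1,"dx":0,"dy":0,"dz":0,"wx":0,"wy":0,"wz":0}]'
python3 -m handwheel '[{"hand":-1,"dx":0.3,"dy":0.08,"dz":0.29,"wx":0,"wy":0,"wz":0},{"hand":-1,"dx":0.3,"dy":0.08,"dz":0.28,"wx":0,"wy":0,"wz":0},{"hand":-1,"dx":0.32,"dy":0.09,"dz":0.26,"wx":0,"wy":0,"wz":0},{"hand":-1,"dx":0.33,"dy":0.09,"dz":0.25,"wx":0,"wy":0,"wz":0},{"hand":-1,"dx":0,"dy":0,"dz":0,"wx":0,"wy":0,"wz":0}]'
```

```text
time_s: 9.75
position: [0.5668, -0.0871, 0.1032]
tcp_rot: [[-0.257, 0.967, -0.006], [0.967, 0.257, -0.001], [0.001, -0.006, -1.0]]
force: [-4.7, -3.5, 0.2]
opening: 0.103
time_s: 10.25
position: [0.576, -0.0846, 0.1165]
tcp_rot: [[-0.257, 0.966, -0.008], [0.966, 0.257, -0.001], [0.001, -0.008, -1.0]]
force: [-6.4, -4.8, 4.3]
opening: 0.102
time_s: 10.75
position: [0.5875, -0.0815, 0.1279]
tcp_rot: [[-0.257, 0.966, -0.01], [0.966, 0.257, -0.002], [0.001, -0.011, -1.0]]
force: [-9.0, -4.3, 8.6]
opening: 0.106
```

```bash
python3 - <<'E'
from h import *
p,d=vision.capture("scene"); q=p[140:290,230:450]; cv2.imwrite("pics/scene5.png",cv2.resize(q,None,fx=3.5,fy=3.5,interpolation=cv2.INTER_CUBIC)[:,:,::-1])
E
```

```text
(no output)
```

View pics/scene5.png

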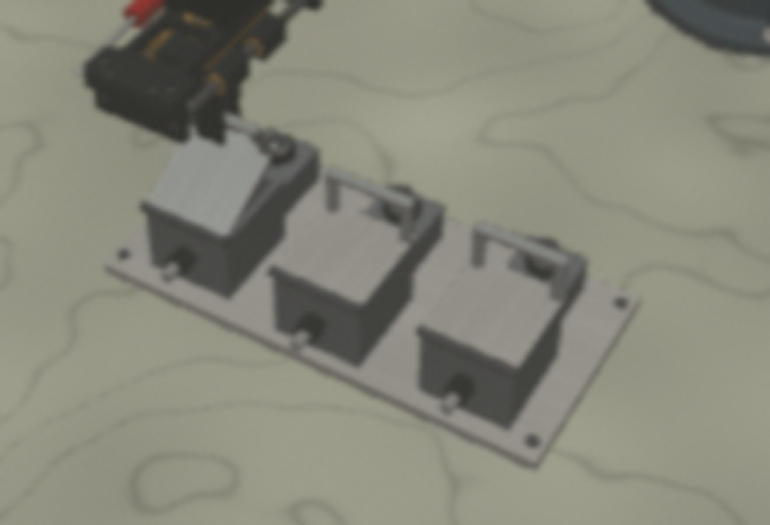

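The scene view shows the right block's cover tilted open at (205,180) in the crop, and the other two shut. The growing force on the tool points outward from the hinge, so I'll continue with a slightly larger radius.

```bash
python3 -m handwheel '[{"hand":-1,"dx":0.3,"dy":0.08,"dz":0.26,"wx":0,"wy":0,"wz":0},{"hand":-1,"dx":0.31,"dy":0.08,"dz":0.25,"wx":0,"wy":0,"wz":0},{"hand":-1,"dx":0.33,"dy":0.09,"dz":0.22,"wx":0,"wy":0,"wz":0},{"hand":-1,"dx":0.33,"dy":0.09,"dz":0.21,"wx":0,"wy":0,"wz":0},{"hand":-1,"dx":0,"dy":0,"dz":0,"wx":0,"wy":0,"wz":0}]'
python3 -m handwheel '[{"hand":-1,"dx":0.37,"dy":0.1,"dz":0.16,"wx":0,"wy":0,"wz":0},{"hand":-1,"dx":0.37,"dy":0.1,"dz":0.16,"wx":0,"wy":0,"wz":0},{"hand":-1,"dx":0.39,"dy":0.1,"dz":0.12,"wx":0,"wy":0,"wz":0},{"hand":-1,"dx":0.39,"dy":0.1,"dz":0.11,"wx":0,"wy":0,"wz":0},{"hand":-1,"dx":0,"dy":0,"dz":0,"wx":0,"wy":0,"wz":0}]'
python3 -m handwheel '[{"hand":-1,"dx":0.4,"dy":0.1,"dz":0.07,"wx":0,"wy":0,"wz":0},{"hand":-1,"dx":0.4,"dy":0.1,"dz":0.06,"wx":0,"wy":0,"wz":0},{"hand":-1,"dx":0,"dy":0,"dz":0,"wx":0,"wy":0,"wz":0},{"hand":-1,"dx":0,"dy":0,"dz":0,"wx":0,"wy":0,"wz":0}]'
```

```text
time_s: 11.3
position: [0.6021, -0.0777, 0.1377]
tcp_rot: [[-0.256, 0.967, -0.006], [0.967, 0.256, -0.001], [0.001, -0.006, -1.0]]
force: [-6.5, -2.0, 8.9]
opening: 0.105
time_s: 11.8
position: [0.6193, -0.0732, 0.1427]
tcp_rot: [[-0.256, 0.967, -0.002], [0.967, 0.256, -0.0], [0.0, -0.002, -1.0]]
force: [-4.6, -1.4, 6.3]
opening: 0.103
time_s: 12.2
position: [0.6283, -0.0708, 0.1437]
tcp_rot: [[-0.255, 0.967, 0.001], [0.967, 0.255, 0.0], [0.0, 0.001, -1.0]]
force: [-2.5, 1.0, 3.2]
opening: 0.101
```

```bash
python3 - <<'E'
from h import *
p,d=vision.capture("scene"); q=p[140:290,230:450]; cv2.imwrite("pics/scene6.png",cv2.resize(q,None,fx=3.5,fy=3.5,interpolation=cv2.INTER_CUBIC)[:,:,::-1])
# opening angle via grasp point
s=bot.read_state();R=s['tcp_rot'];g=s['position']-R[:,2]*bot.hold_point_z
ex=np.array([.967,.257]);h=np.array([.564,-.0875])+.075*ex
r=np.array([(g[:2]-h)@ex,g[2]-.0745]);print(g,r,np.linalg.norm(r),np.arctan2(38.5,75), 'theta',np.pi-np.arctan2(r[1],r[0]), 'open',np.pi-np.arctan2(r[1],r[0])-np.arctan2(38.5,75))
# cover plane tilt from scene depth
c=vision.get_calibration("scene");M=cv2.Rodrigues(c['rvec'])[0]
np.savez('s6.npz',p=p,d=d)
E
```

```text
[ 0.62817884 -0.07088714  0.16244618] [-0.00875491  0.08794618] 0.08838087600018361 0.47425729046434106 theta 1.4715747070032588 open 0.9973174165389177
```

View pics/scene6.png

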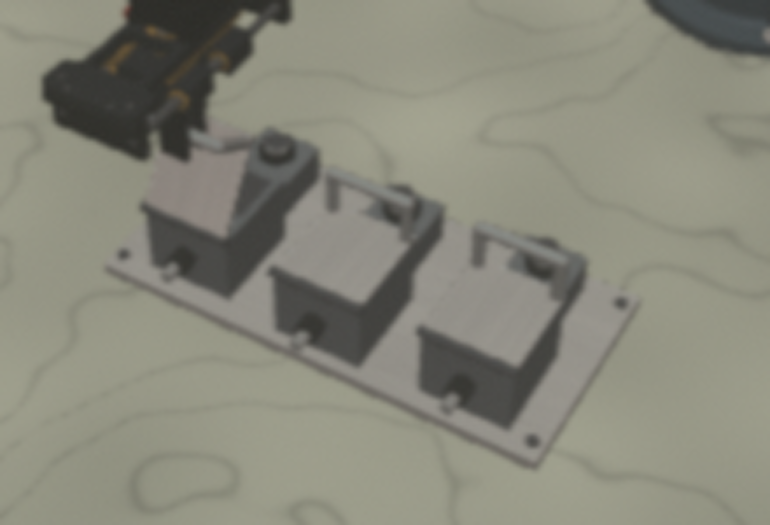

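The right cover stands well open around (200,180), with the fingers holding the bar at (195,140). The other two are shut. I'll check the angle with a plane fit on the depth, using full-image pixels.

```bash
python3 - <<'E'
from h import *
d=np.load('s6.npz')['d'];c=vision.get_calibration("scene")
R=cv2.Rodrigues(c['rvec'])[0]
def tilt(poly):
    poly=np.array([(x/3.5+230,y/3.5+140) for x,y in poly])
    m=np.zeros(d.shape,np.uint8);cv2.fillPoly(m,[poly.round().astype(np.int32)],1)
    P=[]
    for v,u in zip(*np.nonzero(m*(d>0))):
        o,r=ray(c,u,v);P.append(o+r*d[v,u])
    P=np.array(P);q=P-P.mean(0);s,V=np.linalg.svd(q,full_matrices=False)[1:];n=V[2]
    return len(P),P.mean(0).round(3),s,np.arccos(abs(n[2]))
print('right',tilt([(170,165),(235,160),(218,222),(158,200)]))
print('mid',tilt([(330,220),(395,245),(355,295),(285,265)]))
print('left',tilt([(475,280),(545,305),(510,355),(430,325)]))
s=bot.read_state();print(s['force'],s['opening'],s['qvel'].round(2))
E
python3 -m handwheel '[{"hand":-1,"dx":0,"dy":0,"dz":0,"wx":0,"wy":0,"wz":0},{"hand":-1,"dx":0,"dy":0,"dz":0,"wx":0,"wy":0,"wz":0},{"hand":-1,"dx":0,"dy":0,"dz":0,"wx":0,"wy":0,"wz":0}]'
```

```text
right (277, array([ 0.622, -0.067,  0.1  ]), array([0.27569444, 0.18094202, 0.03052213]), np.float64(1.0288559830746735))
mid (391, array([0.58 , 0.039, 0.076]), array([0.34779698, 0.31574496, 0.02790189]), np.float64(0.006728660744974734))
left (413, array([0.546, 0.151, 0.076]), array([0.35875678, 0.31036104, 0.03091475]), np.float64(0.014461987861044915))
[-2.26199055 -0.65453329  3.31743436] 0.10407519116108145 [-0.08 -0.07  0.17 -0.07  0.04  0.03]
time_s: 12.55
position: [0.6279, -0.071, 0.1437]
tcp_rot: [[-0.255, 0.967, 0.0], [0.967, 0.255, 0.0], [0.0, 0.0, -1.0]]
force: [-2.3, 0.1, 3.4]
opening: 0.103
```

```bash
python3 -c "
from rig import hand_in
hand_in()"
```

```text
the job is handed in; nothing more can be done
```

The loose bolt is the one on the right block. Its cover is now held open at about 1.0 rad (57–59 degrees), and I handed the job in at about 12.6 s.

- **Bolts:** I tapped left, middle, then right. The left one held at 13.6 N and the middle one at 12.5 N without moving. The right one gave at about 2 N and sank 6 mm to its stop, where it held at 15.8 N.
- **Cover:** I gripped the right block's handle bar and lifted it along its arc around the hinge. The arm's position gives an opening of 1.00 rad, and a plane fitted to the depth image gives 1.03 rad.
- **Grip:** The gripper is still closed on the bar, at about 9 mm against its 10 mm thickness. The arm is still, and the force on the tool is about 4 N.
- **Other covers:** Both read as shut, within 0.015 rad.
- **Bystanders:** I kept clear of the bottle, beaker, screwdriver and jar, but did not measure their positions again at the end.

No check failed. During the lift, the side load on the tool rose to about 13 N because my arc was slightly too tight. I widened it and the load dropped again.

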